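Sweep loose spacer plates into the parts bay

TASK

Clear the packing bench: with the fingertips, sweep the three loose square steel plates along the bench top into the open black three-sided bay, until all three lie flat and well inside it, clear of the mouth. Slide them only: do not pick any of them up. Leave the two round sleeves and the tube clip standing where they are.

Things in the scene. Friction and masses are not known exactly. Their poses are not given: they have to be found in the camera images.
- plate0_center (a point): loose square zinc-plated steel spacer plate, 46 x 46 x 12 mm with two small dark bolt holes (look only), about 0.17 kg, lying flat on the bench at any yaw; this point is its centre, 6 mm above its underside, x and y along its sides, z up
- plate1_center (a point): loose square zinc-plated steel spacer plate, 46 x 46 x 12 mm with two small dark bolt holes (look only), about 0.17 kg, lying flat on the bench at any yaw; this point is its centre, 6 mm above its underside, x and y along its sides, z up
- plate2_center (a point): loose square zinc-plated steel spacer plate, 46 x 46 x 12 mm with two small dark bolt holes (look only), about 0.17 kg, lying flat on the bench at any yaw; this point is its centre, 6 mm above its underside, x and y along its sides, z up
- plate0: the same plate; origin at the centre of its underside
- plate1: the same plate; origin at the centre of its underside
- plate2: the same plate; origin at the centre of its underside
- bay_mouth (a point): bay fixed to the bench: three upright black walls 35 mm high and 6 mm thick, no floor of its own (the bench top runs straight in, with no step) and no top. Inside it is 240 mm wide and 140 mm deep. This point is on the bench surface at the middle of the open mouth; x points level into the bay (back wall's inner face at x = 140 mm), y runs along the mouth (side walls' inner faces at y = +120 and -120 mm), z up
- sleeve_a: bystander: loose zinc-plated round tube sleeve standing upright, 42 mm outside diameter, 50 mm high, origin at the centre of its underside
- sleeve_b: bystander: a second sleeve like sleeve_a, same size and origin
- clip: bystander: loose yellow-passivated tube clip standing upright, a ring of 38 mm outside diameter and 40 mm high with an upright flat tab, 4 mm thick and 40 mm high, that reaches to y = +42 mm; origin at the centre of the ring's underside

How it is judged (in metres and radians):
At the end, for the whole second after the job is handed in: Each plate's centre is over 34 mm behind the bay's mouth line and between its walls; each lies flat on the bench (centre below 10 mm, tilt under 0.1 rad), at rest (under 10 mm/s); sleeves and clip are within 15 mm of their starts and upright (tilt under 0.2 rad) (x of plate0_center in the frame of bay_mouth between 0.034 and 0.14 m and y of plate0_center in the frame of bay_mouth between -0.12 and 0.12 m and height (world z) of each of plate0_center, plate1_center, plate2_center below 0.01 m and angle between each of plate0_center, plate1_center, plate2_center's own z axis and vertical below 0.1 rad and linear speed of each of plate0, plate1, plate2 below 0.01 m/s and x of plate1_center in the frame of bay_mouth between 0.034 and 0.14 m and y of plate1_center in the frame of bay_mouth between -0.12 and 0.12 m and x of plate2_center in the frame of bay_mouth between 0.034 and 0.14 m and y of plate2_center in the frame of bay_mouth between -0.12 and 0.12 m and distance of each of sleeve_a, sleeve_b, clip from where it was at the start of the episode below 0.015 m and angle between each of sleeve_a, sleeve_b, clip's own z axis and vertical below 0.2 rad); the robot touches nothing.
It fails at once if a plate was picked up (centre more than 18 mm above the bench) (height (world z) of any of plate0_center, plate1_center, plate2_center above 0.018 m).
It fails at once if a bystander was moved more than 15 mm or tipped over (distance of any of sleeve_a, sleeve_b, clip from where it was at the start of the episode above 0.015 m or angle between any of sleeve_a, sleeve_b, clip's own z axis and vertical above 0.3 rad).
It also fails if it takes over 59 s, if anything falls off the work surface, if the arm or the gripper's body presses on something with over 40 N, if the wrist force passes 120 N, or if a joint passes its speed limit or range.

ROBOT

A 6-joint arm with a two-finger parallel gripper is mounted at the origin on the work surface. World frame = base frame: x ahead of the robot, y to its left, z up, the work surface at z = 0. Lengths are in mm, angles in rad, forces in N, time in s.
With the tool pointing down it reaches from about 250 to 800 mm from the base axis. Payload 8.5 kg.
Tool frame: the origin (TCP) lies at the very end of the fingers, on their centre line; the grasp point (between the pads) lies grip_depth behind it (grip_depth is the distance from the TCP to the grasp point, in mm); z points along the fingers, y is the direction in which the jaws open and shut (so a half turn about z gives the same grasp; the last joint's range is limited). The gripper opens to 85 mm and grips with 20 to 120 N. Pads are 22 mm wide; open, the fingers measure 114 mm over their backs; the gripper's body (76 mm by 85 mm) begins 54 mm behind the grasp point. The pads swing forward as they close: fully open they stand 13 mm farther back than shut.
Start: joints at [1.264, 0.238, -0.013, 1.319, 0, 1.571], TCP at [158.54, 500.444, 231.276] pointing down, gripper open.
Joint ranges: [-2.66, 2.66], [-1.03, 1.9], [-1.14, 1.46], [-1.82, 2.27], [-1.45, 1.34], [-3.14, 3.14]. Speed limits (rad/s): [2.22, 2.22, 2.79, 3.14, 3.14, 3.14].

INTERFACE

Orientations are given as a rotation vector (axis times angle).
In Python, from rig import get_state, snapshot, get_calibration, finish_job, grip_depth gives the robot as it stands.
- The arm moves only by the tool arm_command, never from a script. Its argument "deltas" is a list of rows, each a list of 5 numbers: the opening, from -1 (shut) to 1 (fully open), then the shift along the tool's x, y, z in m, then the turn about the tool's z in degrees. In form: [[fingers, dx, dy, dz, twist], ...]. A call has 1 to 8 rows; each row is the pose to reach, as a shift and turn from the pose commanded when the call began, along the tool's axes at that moment; what a row does not reach only later rows make up. A row lasts 1/12 s, in which the tool goes at most 41.7 mm and 7.16 degrees, less where a joint would pass 70% of its speed; a pose out of reach is approached as far as the arm can. A call with a gripper value outside its range is refused whole. The fingers move at their own pace and stop on an object; "grip_force" is the grip in N (left out, the last holds). Time passes only in rows, so rows that repeat a pose let the fingers close. It gives the time, the measured TCP pose, the force and the opening at its end, in the units of the state.
- get_state(): the state, without advancing time (a new reading comes with each control period).
- snapshot(name): name is "scene" or "top" or "wrist"; returns (picture, depth): 400x640x3 uint8, blue, green, red; 400x640 float32, mm along the optical axis (not along the pixel's ray), 0 where there is no reading.
- get_calibration(name): a dict with "fx", "fy", "cx", "cy" (pixels), "position" and "orientation" of the camera in the world. Camera axes: x right, y up, looking along -z (the intrinsics and any distortion apply to the point x, -y, -z); pixel columns grow to the right and rows downward; lengths in mm; the calibration is good to about 2 mm. The wrist camera is an equidistant fisheye: a pixel r from the principal point sees the ray r / f radians off the axis. A picture is of the moment at which its call begins: read the wrist's pose just before it. get_calibration takes no time and is no camera call; for the wrist camera it gives the pose at the moment of the call.
- finish_job(): hands the job in, once; it reports no verdict.
The state is a dict: "time_s": time; "joint_pos": joint angles; "joint_velocities": joint speeds; "effort": joint torques, N m; "tcp_pos": TCP position; "tool_rot": TCP orientation; "wrist_force": force on the tool from outside, world axes, zero at the start; "wrist_torque": the same for the moment, N m; "width": finger opening in mm.
Only numpy, scipy, OpenCV 4.12 (cv2) and the standard library are available. Lean on these libraries where they do the work, as an engineer would, in place of code of your own. Each camera call takes 0.05 s, during which the arm holds its last target.

## Working session

There is one attempt and no reset: what is moved stays moved. The work goes in short steps, Python scripts to look and compute and a tool call to move; the robot and the scene stay as the last step left them, time stands still between calls to the robot, and variables do not carry over. Pictures are saved under pics/ and viewed, and the job is handed in when it is done.

Besides the shell and the picture viewer there is one more tool, called after ">>>" by a JSON object that holds its "name" and its "arguments". arm_command: Moves the arm, as the interface text tells. Its arguments: {"type":"object","properties":{"deltas":{"type":"array","items":{"type":"array","items":{"type":"number"}}},"grip_force":{"type":"number"}},"required":["deltas"]}

```bash
mkdir -p pics; ls
python3 - <<'E'
from rig import *
import cv2
s=get_state();print(s); print(grip_depth if not callable(grip_depth) else grip_depth())
for n in("top","scene"):
    p,d=snapshot(n);cv2.imwrite(f"pics/{n}0.png",p)
    import numpy as np
    np.save(f"{n}0.npy",d); print(n,get_calibration(n))
E
```

```text
pics
{'time_s': 0.0, 'joint_pos': array([ 1.26397706e+00,  2.38790664e-01, -1.42423006e-02,  1.31921812e+00,
        1.43617900e-06,  1.57078672e+00]), 'joint_velocities': array([ 0.00093206,  0.00151511, -0.00074161, -0.0020323 ,  0.00010497,
       -0.00129725]), 'effort': array([-5.63494232e-04, -5.38773108e+01,  3.46436763e+01,  1.81242503e-02,
        4.15244551e-05,  1.59572289e-05]), 'tcp_pos': array([158.43818782, 500.08418356, 230.67710535]), 'tool_rot': array([-4.80013167e-01, -3.10447757e+00,  2.25778273e-03]), 'wrist_force': array([-0.21458086,  0.32656046, -0.75845247]), 'wrist_torque': array([ 0.0674206 ,  0.02913964, -0.0051345 ]), 'width': 85.30720747925986}
18.700000000000003
top {'fx': 507.0138656381722, 'fy': 507.0138656381722, 'cx': 319.5729216814681, 'cy': 202.34381991554585, 'position': array([ 362.52990827, -111.87441255, 1149.06947946]), 'orientation': array([ 0.16845247, -0.12356241, -1.56342042])}
scene {'fx': 365.7680060204223, 'fy': 365.7680060204223, 'cx': 321.8498153481954, 'cy': 205.3233986428528, 'position': array([1094.52978461,   62.85237135,  483.17893738]), 'orientation': array([0.63886903, 0.81238848, 1.7022703 ])}
```

View pics/top0.png

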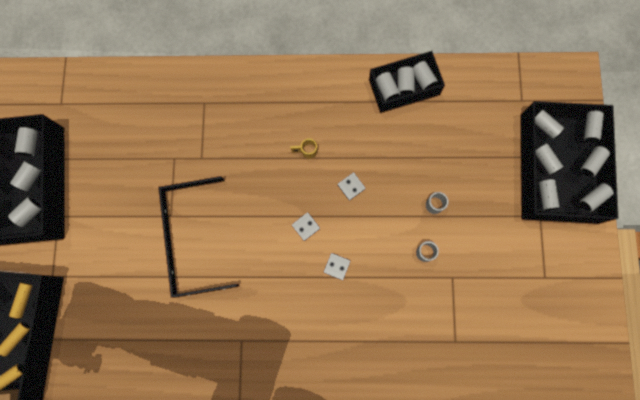

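View pics/scene0.png

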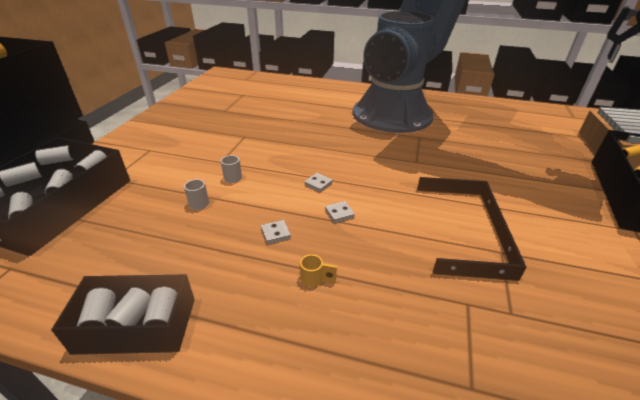

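The top view shows the bay opening to the right (walls at about px 160-240, 180-295). The plates are at about (351,186), (306,226) and (337,266), the sleeves at (437,202) and (428,251), and the clip at (308,148). The arm is out of view. Next I'll measure positions.

```bash
cat > h.py <<'E'
from rig import *
import cv2,numpy as np
from scipy.spatial.transform import Rotation as R
def ray(c,uv,z):
    uv=np.atleast_2d(uv).astype(float)
    d=np.c_[(uv[:,0]-c['cx'])/c['fx'],-(uv[:,1]-c['cy'])/c['fy'],-np.ones(len(uv))]
    d=R.from_rotvec(c['orientation']).apply(d); p=c['position']
    return p+d*((z-p[2])/d[:,2])[:,None]
def plates(img,c,show=None):
    hsv=cv2.cvtColor(img,cv2.COLOR_BGR2HSV)
    m=((hsv[...,1]<50)&(hsv[...,2]>120)).astype(np.uint8)*255
    m[:100]=0
    m[:, :70]=0;m[:,500:]=0
    m=cv2.morphologyEx(m,cv2.MORPH_CLOSE,np.ones((5,5)))
    out=[]
    for k in cv2.findContours(m,cv2.RETR_EXTERNAL,cv2.CHAIN_APPROX_NONE)[0]:
        if cv2.contourArea(k)<80: continue
        w=ray(c,k[:,0],12.)[:,:2]
        r=cv2.minAreaRect(w.astype(np.float32))
        out.append((np.round(r[0],1),np.round(r[1],1),round(r[2],1),np.round(k[:,0].mean(0),1)))
    return out
E
python3 - <<'E'
from h import *
c=get_calibration("top");im=cv2.imread("pics/top0.png")
for o in plates(im,c):print(o)
hsv=cv2.cvtColor(im,cv2.COLOR_BGR2HSV)
# bay
m=(hsv[...,2]<60).astype(np.uint8)*255; m[:165]=0;m[305:]=0;m[:,:140]=0;m[:,260:]=0
k=max(cv2.findContours(m,cv2.RETR_EXTERNAL,cv2.CHAIN_APPROX_NONE)[0],key=cv2.contourArea)
a=cv2.approxPolyDP(k,3,True)[:,0];print(a.tolist());print(ray(c,a,35.)[:,:2].round(1).tolist());print(ray(c,a,0.)[:,:2].round(1).tolist())
print(ray(c,[[437,202],[428,251],[308,148],[292,149]],50.).round(0).tolist(),ray(c,[[308,148],[292,149]],40.).round(0).tolist())
big=cv2.resize(im[120:310,140:470],None,fx=2.4,fy=2.4,interpolation=cv2.INTER_CUBIC);cv2.imwrite("pics/crop0.png",big)
E
```

```text
(array([ 431.9, -117.6]), array([46.1, 46.6]), 68.2, array([336.6, 266.2]))
(array([ 467.3, -321.1]), array([41.7, 40.1]), 43.8, array([428. , 250.6]))
(array([522.2, -46.8]), array([46.4, 45.9]), 38.2, array([305.6, 226.1]))
(array([ 578.4, -347.5]), array([40.9, 39.3]), 89.9, array([438. , 201.1]))
(array([ 615. , -150.7]), array([46.2, 46.9]), 35.9, array([351.1, 185.6]))
[[221, 177], [159, 189], [172, 295], [197, 291], [176, 292], [165, 191], [220, 181]]
[[630.8, 144.8], [603.1, 285.2], [366.8, 241.4], [375.6, 187.0], [373.3, 233.0], [598.5, 271.2], [621.5, 146.7]]
[[639.3, 152.9], [610.7, 297.7], [366.9, 252.5], [376.0, 196.4], [373.6, 243.8], [605.9, 283.2], [629.7, 154.9]]
[[570.0, -337.0, 50.0], [463.0, -314.0, 50.0], [694.0, -53.0, 50.0], [692.0, -17.0, 50.0]] [[697.0, -53.0, 40.0], [695.0, -16.0, 40.0]]
```

View pics/crop0.png

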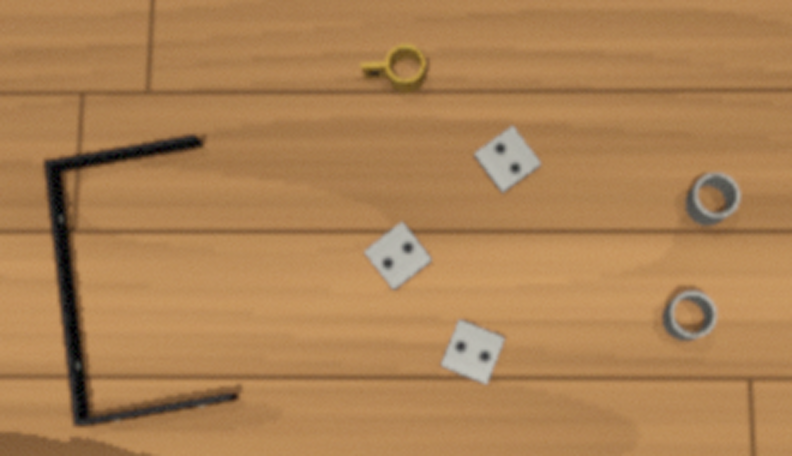

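```bash
cat >> h.py <<'E'
def go(x,y,z,ang=None):
    s=get_state();Rm=R.from_rotvec(s['tool_rot'])
    d=Rm.inv().apply(np.array([x,y,z])-s['tcp_pos'])/1000
    xa=Rm.apply([1,0,0]);a=np.degrees(np.arctan2(xa[1],xa[0]))
    print("t",s['time_s'],"tcp",s['tcp_pos'].round(1),"xang",a.round(2),"w",round(s['width'],1),"F",s['wrist_force'].round(1))
    print("delta",d.round(4),"twist",None if ang is None else round((a-ang+180)%360-180,2), "j6",s['joint_pos'][5].round(2))
E
python3 - <<'E'
from h import *
c=get_calibration("top")
print(ray(c,[[224,177.5],[240,283],[160,187],[174,295]],35.).round(0).tolist())
go(528,-102,90,96.1)
E
```

```text
[[630.0, 138.0, 35.0], [393.0, 93.0, 35.0], [608.0, 283.0, 35.0], [367.0, 237.0, 35.0]]
t 0.1 tcp [158.4 500.1 230.7] xang 162.42 w 85.3 F [ 0.2  0.8 -0.7]
delta [-0.5342 -0.4622  0.1413] twist 66.32 j6 1.57
```

>>> {"name": "arm_command", "arguments": {"deltas": [[-0.72,-0.032,-0.027,0,0],[-0.72,-0.063,-0.054,0,0],[-0.72,-0.094,-0.081,0,0],[-0.72,-0.126,-0.109,0,0],[-0.72,-0.157,-0.136,0,0],[-0.72,-0.189,-0.163,0,0],[-0.72,-0.22,-0.19,0,0],[-0.72,-0.252,-0.218,0,0]], "grip_force": 40}}

```text
time_s: 0.77
tcp_pos: [332.8, 215.4, 231.3]
tool_rot: [0.479, 3.105, -0.0]
wrist_force: [1.6, 0.9, -1.1]
width: 11.9
```

>>> {"name": "arm_command", "arguments": {"deltas": [[-0.72,-0.032,-0.027,0,7],[-0.72,-0.063,-0.054,0,14],[-0.72,-0.094,-0.081,0,21],[-0.72,-0.126,-0.109,0,28],[-0.72,-0.157,-0.136,0,35],[-0.72,-0.189,-0.163,0,42],[-0.72,-0.22,-0.19,0,49],[-0.72,-0.252,-0.218,0,56]]}}

```text
time_s: 1.43
tcp_pos: [506.9, -68.1, 231.1]
tool_rot: [-1.889, -2.51, 0.0]
wrist_force: [1.1, 0.7, 0.4]
width: 12.0
```

```bash
python3 -c "
from h import *
go(528,-102,60,96.1)"
```

```text
t 1.4333 tcp [506.9 -68.1 231.1] xang 106.05 w 12.0 F [1.1 0.7 0.4]
delta [-0.0384  0.011   0.1711] twist 9.95 j6 1.16
```

>>> {"name": "arm_command", "arguments": {"deltas": [[-0.72,-0.038,0.011,0.03,5],[-0.72,-0.038,0.011,0.065,10],[-0.72,-0.038,0.011,0.1,10],[-0.72,-0.038,0.011,0.14,10],[-0.72,-0.038,0.011,0.17,10],[-0.72,-0.038,0.011,0.17,10]]}}

```text
time_s: 1.93
tcp_pos: [523.5, -98.7, 55.6]
tool_rot: [-2.088, -2.336, 0.008]
wrist_force: [-1.9, -0.6, 0.1]
width: 11.9
```

```bash
python3 -c "
from h import *
go(528,-102,4,96.1)
s=get_state()
p,d=snapshot('wrist');cv2.imwrite('pics/w1.png',p)
p,d=snapshot('scene');cv2.imwrite('pics/s1.png',p)"
```

```text
t 1.9333 tcp [523.5 -98.7  55.6] xang 96.4 w 11.9 F [-1.9 -0.6  0.1]
delta [-0.0039  0.0046  0.0515] twist 0.3 j6 1.27
```

View pics/s1.png

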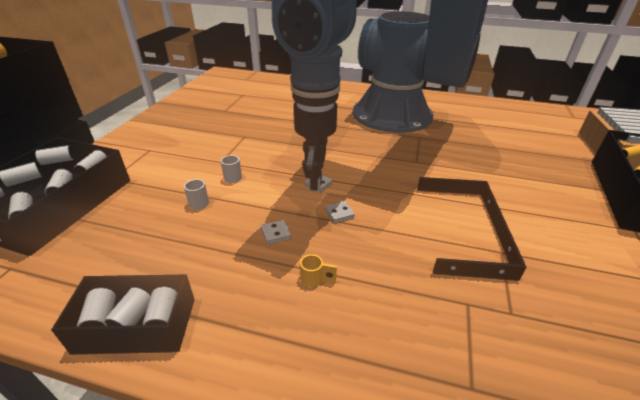

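View pics/w1.png

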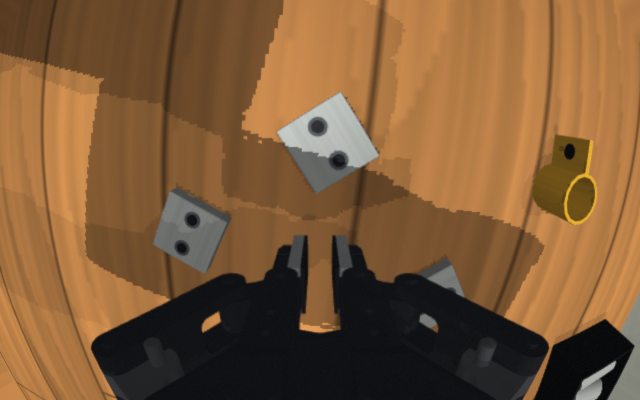

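The wrist view shows plate1 straight ahead of the fingers at about (328,143). The other two plates are well off to the sides at about (190,230) and (440,280). I'll lower and push.

>>> {"name": "arm_command", "arguments": {"deltas": [[-0.72,-0.004,0.004,0.03,0],[-0.72,-0.004,0.004,0.045,0],[-0.72,-0.004,0.004,0.05,0],[-0.72,-0.004,0.004,0.05,0],[-0.72,-0.004,0.004,0.05,0]]}}

```text
time_s: 2.45
tcp_pos: [533.3, -102.9, 13.2]
tool_rot: [2.092, 2.341, 0.002]
wrist_force: [-1.1, 0.3, 0.1]
width: 12.0
```

```bash
python3 -c "
from h import *
go(497.5,179,4,96.1)"
```

```text
t 2.45 tcp [ 533.3 -102.9   13.2] xang 96.43 w 12.0 F [-1.1  0.3  0.1]
delta [ 0.2842 -0.004   0.009 ] twist 0.33 j6 1.27
```

>>> {"name": "arm_command", "arguments": {"deltas": [[-0.72,0,0,0.006,0],[-0.72,0,0,0.006,0],[-0.72,0,0,0.006,0]]}}

```text
time_s: 2.7
tcp_pos: [532.4, -102.8, 5.9]
tool_rot: [2.093, 2.342, 0.0]
wrist_force: [-0.5, 0.9, -0.1]
width: 12.0
```

```bash
python3 -c "
from h import *
go(497.5,179,4,96.1)"
```

```text
t 2.7 tcp [ 532.4 -102.8    5.9] xang 96.43 w 12.0 F [-0.5  0.9 -0.1]
delta [ 0.284  -0.0032  0.0018] twist 0.33 j6 1.27
```

>>> {"name": "arm_command", "arguments": {"deltas": [[-0.72,0.006,-0.003,0.002,0],[-0.72,0.016,-0.003,0.002,0],[-0.72,0.026,-0.003,0.002,0],[-0.72,0.036,-0.003,0.002,0],[-0.72,0.046,-0.003,0.002,0],[-0.72,0.056,-0.003,0.002,0],[-0.72,0.066,-0.003,0.002,0],[-0.72,0.076,-0.003,0.002,0]]}}

```text
time_s: 3.37
tcp_pos: [520.5, -26.4, 3.3]
tool_rot: [-2.093, -2.343, 0.0]
wrist_force: [-0.2, -2.4, -0.3]
width: 11.9
```

```bash
python3 -c "
from h import *
go(497.5,179,4,96.1)
p,d=snapshot('wrist');cv2.imwrite('pics/w2.png',p)"
```

```text
t 3.3667 tcp [520.5 -26.4   3.3] xang 96.45 w 11.9 F [-0.2 -2.4 -0.3]
delta [ 2.067e-01  2.000e-04 -7.000e-04] twist 0.35 j6 1.41
```

View pics/w2.png

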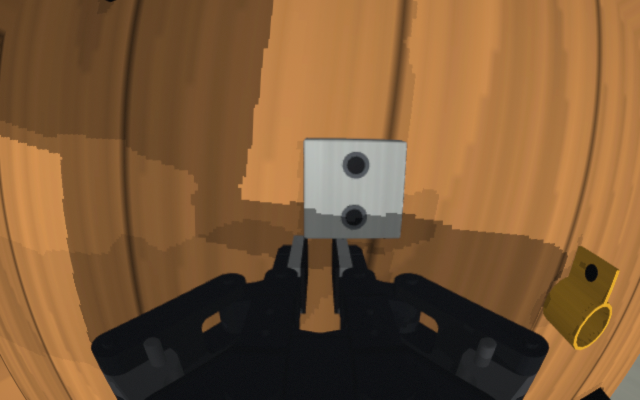

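The wrist view shows the plate square on the fingers, but its centre (353,188) is about 14 mm to the right of the finger centre at x=320. I'll back off and re-centre.

>>> {"name": "arm_command", "arguments": {"deltas": [[-0.72,-0.012,0,0,0],[-0.72,-0.012,0.007,0,0],[-0.72,-0.012,0.014,0,0],[-0.72,-0.006,0.014,0,0],[-0.72,0.002,0.014,0,0],[-0.72,0.012,0.014,0,0],[-0.72,0.022,0.014,0,0],[-0.72,0.032,0.014,0,0]]}}

```text
time_s: 4.08
tcp_pos: [530.4, 6.9, 3.2]
tool_rot: [-2.093, -2.342, 0.001]
wrist_force: [1.1, -0.9, -1.0]
width: 11.8
```

>>> {"name": "arm_command", "arguments": {"deltas": [[-0.72,0.011,0,0,0],[-0.72,0.022,0,0,0],[-0.72,0.033,0,0,0],[-0.72,0.044,0,0,0],[-0.72,0.055,0,0,0],[-0.72,0.066,0,0,0],[-0.72,0.077,0,0,0],[-0.72,0.088,0,0,0]]}}

```text
time_s: 4.75
tcp_pos: [521.1, 94.3, 3.3]
tool_rot: [2.093, 2.342, -0.0]
wrist_force: [0.6, -0.7, -1.5]
width: 11.7
```

```bash
python3 -c "
from h import *
go(497.5,179,4,96.1)
p,d=snapshot('wrist');cv2.imwrite('pics/w3.png',p)"
```

```text
t 4.75 tcp [521.1  94.3   3.3] xang 96.42 w 11.7 F [ 0.6 -0.7 -1.5]
delta [ 0.0868 -0.0139 -0.0007] twist 0.32 j6 1.64
```

View pics/w3.png

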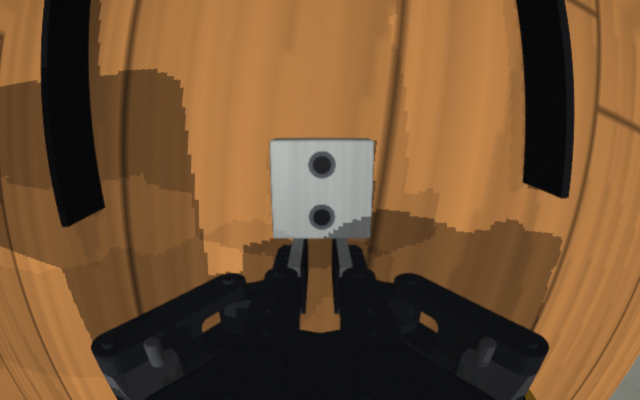

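Plate1 is now centred at (321,188) and entering the bay, with walls at the left (75,215) and right (545,190). Pushing on and steering it slightly left.

>>> {"name": "arm_command", "arguments": {"deltas": [[-0.72,0.012,-0.001,0,0],[-0.72,0.024,-0.003,0,0],[-0.72,0.036,-0.005,0,0],[-0.72,0.048,-0.007,0,0],[-0.72,0.06,-0.009,0,0],[-0.72,0.07,-0.01,0,0],[-0.72,0.077,-0.01,0,0],[-0.72,0.083,-0.01,0,0]]}}

```text
time_s: 5.47
tcp_pos: [501.7, 175.5, 3.3]
tool_rot: [2.093, 2.343, -0.0]
wrist_force: [0.2, -0.7, 1.3]
width: 12.5
```

>>> {"name": "arm_command", "arguments": {"deltas": [[-0.72,0.003,0,0,0],[-0.72,0.003,0,0,0],[-0.72,-0.012,0,0,0],[-0.72,-0.03,0,0,0],[-0.72,-0.035,0,-0.03,0],[-0.72,-0.035,0,-0.07,0],[-0.72,-0.035,0,-0.08,0],[-0.72,-0.035,0,-0.08,0]]}}

```text
time_s: 6.13
tcp_pos: [508.2, 139.9, 86.6]
tool_rot: [2.093, 2.339, 0.008]
wrist_force: [0.4, 0.0, -1.1]
width: 11.9
```

```bash
python3 -c "
from h import *
go(434,-173,84,89.3)
p,d=snapshot('top');cv2.imwrite('pics/t3.png',p)
for o in plates(p,get_calibration('top')):print(o)"
```

```text
t 6.1333 tcp [508.2 139.9  86.6] xang 96.37 w 11.9 F [ 0.4  0.  -1.1]
delta [-0.3028 -0.1085  0.0016] twist 7.07 j6 1.73
(array([ 431.9, -117.6]), array([46.1, 46.6]), 68.3, array([336.5, 266.3]))
(array([ 467.2, -321.1]), array([39.9, 42.7]), 88.2, array([427.9, 250.6]))
(array([487.2, 212.6]), array([24.7, 45.1]), 6.5, array([190.4, 242.1]))
(array([549.5, 471.9]), array([99.6, 36.2]), 16.9, array([ 79.4, 213. ]))
(array([ 577.4, -347.4]), array([40.6, 41.8]), 88.0, array([437.9, 201.2]))
(array([ 615. , -150.7]), array([46.6, 46.9]), 36.1, array([351.1, 185.8]))
(array([629.5, 360.4]), array([185.9, 123.6]), 80.9, array([126.7, 183. ]))
```

View pics/t3.png

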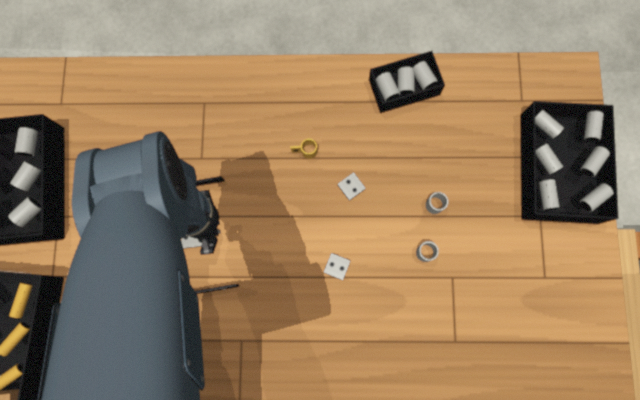

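Plate1 is in the bay at about px (190,242), partly hidden by the arm; the rest is unmoved. Next is plate0.

>>> {"name": "arm_command", "arguments": {"deltas": [[-0.72,-0.038,-0.013,0,1],[-0.72,-0.076,-0.027,0,2],[-0.72,-0.114,-0.04,0,3],[-0.72,-0.152,-0.054,0,4],[-0.72,-0.19,-0.068,0,5],[-0.72,-0.228,-0.081,0,6],[-0.72,-0.266,-0.095,0,7],[-0.72,-0.303,-0.108,0,7]]}}

```text
time_s: 6.85
tcp_pos: [430.7, -174.9, 82.1]
tool_rot: [-2.232, -2.208, 0.001]
wrist_force: [1.5, 0.0, 0.3]
width: 11.7
```

>>> {"name": "arm_command", "arguments": {"deltas": [[-0.72,0,0,0.02,0],[-0.72,0,0,0.04,0],[-0.72,0,0,0.04,0],[-0.72,0,0,0.04,0]]}}

```text
time_s: 7.18
tcp_pos: [430.8, -172.9, 41.9]
tool_rot: [-2.23, -2.207, 0.002]
wrist_force: [0.2, -0.2, 0.7]
width: 11.7
```

```bash
python3 -c "
from h import *
go(434,-173,4,89.3)
p,d=snapshot('wrist');cv2.imwrite('pics/w4.png',p)"
```

```text
t 7.1833 tcp [ 430.8 -172.9   41.9] xang 89.4 w 11.7 F [ 0.2 -0.2  0.7]
delta [-0.0001  0.0033  0.0379] twist 0.1 j6 1.2
```

View pics/w4.png

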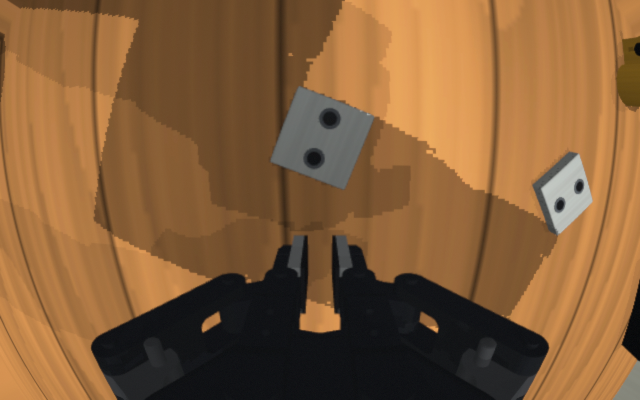

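Plate0 is ahead at (323,137), turned about 20° with its near corner at (345,188). Lowering, pushing a little, then checking.

>>> {"name": "arm_command", "arguments": {"deltas": [[-0.72,0,0,0.02,0],[-0.72,0,0,0.034,0],[-0.72,0,0,0.038,0],[-0.72,0,0,0.038,0],[-0.72,0.006,0,0.038,0],[-0.72,0.014,0,0.038,0],[-0.72,0.022,0,0.038,0],[-0.72,0.03,0,0.038,0]]}}

```text
time_s: 7.9
tcp_pos: [433.4, -142.8, 6.1]
tool_rot: [2.231, 2.209, 0.001]
wrist_force: [0.9, -1.4, 1.1]
width: 11.8
```

>>> {"name": "arm_command", "arguments": {"deltas": [[-0.72,0.008,0,0,0],[-0.72,0.016,0,0,0],[-0.72,0.024,0,0,0],[-0.72,0.032,0,0,0],[-0.72,0.04,0,0,0],[-0.72,0.048,0,0,0]]}}

```text
time_s: 8.4
tcp_pos: [433.1, -94.6, 5.3]
tool_rot: [2.233, 2.21, -0.0]
wrist_force: [-0.1, -1.4, 1.2]
width: 12.3
```

```bash
python3 -c "
from h import *
go(436,163,4,89.3)
p,d=snapshot('wrist');cv2.imwrite('pics/w5.png',p)"
```

```text
t 8.4 tcp [433.1 -94.6   5.3] xang 89.43 w 12.3 F [-0.1 -1.4  1.2]
delta [0.2577 0.0003 0.0013] twist 0.13 j6 1.37
```

View pics/w5.png

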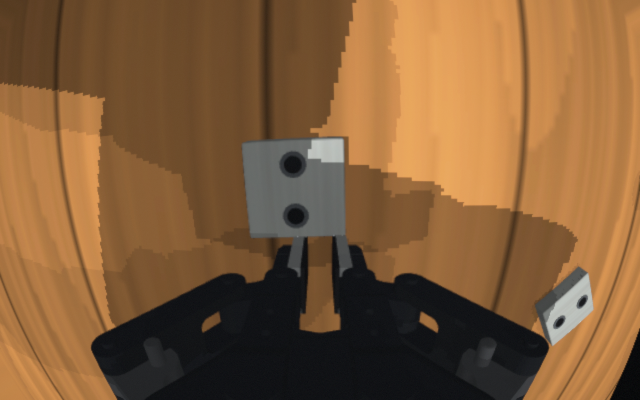

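The plate is square on but about 11 mm to the left (centre at 295,188). Re-centring, with a small heading turn to the right.

>>> {"name": "arm_command", "arguments": {"deltas": [[-0.72,-0.012,0,0.001,0],[-0.72,-0.012,-0.006,0.001,2],[-0.72,-0.012,-0.012,0.001,3],[-0.72,-0.007,-0.012,0.001,3],[-0.72,0.002,-0.011,0.001,3],[-0.72,0.012,-0.011,0.001,3],[-0.72,0.022,-0.01,0.001,3],[-0.72,0.032,-0.01,0.001,3]]}}

```text
time_s: 9.12
tcp_pos: [423.9, -62.0, 4.4]
tool_rot: [2.289, 2.152, 0.0]
wrist_force: [0.4, -0.6, -0.5]
width: 11.5
```

>>> {"name": "arm_command", "arguments": {"deltas": [[-0.72,0.011,0,0,0],[-0.72,0.022,0,0,0],[-0.72,0.033,0,0,0],[-0.72,0.044,0,0,0],[-0.72,0.055,0,0,0],[-0.72,0.066,0,0,0],[-0.72,0.077,0,0,0],[-0.72,0.088,0,0,0]]}}

```text
time_s: 9.78
tcp_pos: [429.0, 25.9, 4.3]
tool_rot: [2.288, 2.152, -0.0]
wrist_force: [0.1, -1.0, 0.2]
width: 12.0
```

```bash
python3 -c "
from h import *
go(438,163,4,86.3)
p,d=snapshot('wrist');cv2.imwrite('pics/w6.png',p)"
```

```text
t 9.7833 tcp [429.   25.9   4.3] xang 86.48 w 12.0 F [ 0.1 -1.   0.2]
delta [0.1373 0.0006 0.0003] twist 0.18 j6 1.69
```

View pics/w6.png

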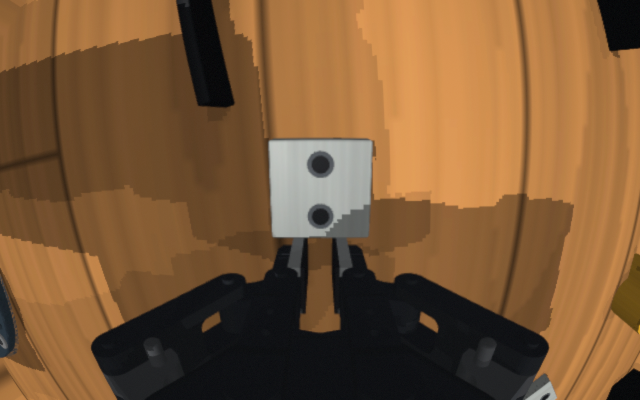

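Plate0 is centred (320,188) and the left wall end (215,105) clears its left edge (270). Continuing.

>>> {"name": "arm_command", "arguments": {"deltas": [[-0.72,0.011,0,0,0],[-0.72,0.022,0,0,0],[-0.72,0.033,0,0,0],[-0.72,0.044,0,0,0],[-0.72,0.055,0,0,0],[-0.72,0.066,0,0,0],[-0.72,0.077,0,0,0],[-0.72,0.087,0,0,0]]}}

```text
time_s: 10.5
tcp_pos: [434.5, 112.5, 4.3]
tool_rot: [2.289, 2.151, -0.0]
wrist_force: [-0.5, -1.7, 1.4]
width: 11.9
```

>>> {"name": "arm_command", "arguments": {"deltas": [[-0.72,0.01,0,0,0],[-0.72,0.02,0,0,0],[-0.72,0.03,0,0,0],[-0.72,0.038,0,0,0],[-0.72,0.044,0,0,0],[-0.72,0.047,0,0,0],[-0.72,0.047,0,0,0]]}}

```text
time_s: 11.08
tcp_pos: [437.4, 159.0, 4.2]
tool_rot: [-2.289, -2.152, -0.0]
wrist_force: [-0.1, 0.8, 0.0]
width: 11.8
```

```bash
python3 -c "
from h import *
go(438,163,4,86.3)
p,d=snapshot('wrist');cv2.imwrite('pics/w7.png',p)"
```

```text
t 11.0833 tcp [437.4 159.    4.2] xang 86.46 w 11.8 F [-0.1  0.8  0. ]
delta [0.0041 0.0003 0.0002] twist 0.16 j6 1.98
```

View pics/w7.png

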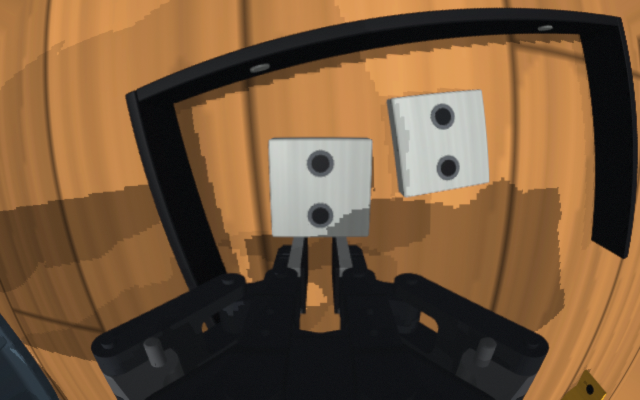

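Plate0 is well inside beside plate1, and the bay walls surround both. Retreating to plate2.

>>> {"name": "arm_command", "arguments": {"deltas": [[-0.72,-0.015,0,0,0],[-0.72,-0.035,0,0,0],[-0.72,-0.035,0,-0.03,0],[-0.72,-0.035,0,-0.07,0],[-0.72,-0.035,0,-0.085,0],[-0.72,-0.035,0,-0.085,0]]}}

```text
time_s: 11.63
tcp_pos: [437.5, 123.5, 92.9]
tool_rot: [2.289, 2.148, 0.009]
wrist_force: [0.6, -0.3, -0.5]
width: 12.1
```

```bash
python3 -c "
from h import *
go(623,-206,88,98.2)"
```

```text
t 11.6333 tcp [437.5 123.5  92.9] xang 86.37 w 12.1 F [ 0.6 -0.3 -0.5]
delta [-0.3172  0.2059  0.0054] twist -11.83 j6 1.91
```

>>> {"name": "arm_command", "arguments": {"deltas": [[-0.72,-0.032,0.02,0,-2],[-0.72,-0.064,0.041,0,-4],[-0.72,-0.096,0.062,0,-6],[-0.72,-0.128,0.083,0,-8],[-0.72,-0.16,0.104,0,-10],[-0.72,-0.192,0.125,0,-11],[-0.72,-0.224,0.145,0,-12],[-0.72,-0.256,0.166,0,-12]]}}

```text
time_s: 12.3
tcp_pos: [584.8, -144.6, 88.3]
tool_rot: [-2.051, -2.378, 0.001]
wrist_force: [0.7, 0.9, 0.7]
width: 11.5
```

```bash
python3 -c "
from h import *
go(623,-206,40,98.2)"
```

```text
t 12.3 tcp [ 584.8 -144.6   88.3] xang 98.45 w 11.5 F [0.7 0.9 0.7]
delta [-0.0664  0.0288  0.0483] twist 0.25 j6 1.18
```

>>> {"name": "arm_command", "arguments": {"deltas": [[-0.72,-0.033,0.014,0,0],[-0.72,-0.065,0.028,0,0],[-0.72,-0.065,0.028,0,0],[-0.72,-0.065,0.028,0.025,0],[-0.72,-0.065,0.028,0.045,0],[-0.72,-0.065,0.028,0.045,0],[-0.72,-0.065,0.028,0.045,0]]}}

```text
time_s: 12.88
tcp_pos: [620.7, -202.6, 42.8]
tool_rot: [-2.051, -2.376, 0.002]
wrist_force: [0.0, 0.2, 0.1]
width: 12.1
```

```bash
python3 -c "
from h import *
go(623,-206,4,98.2)
p,d=snapshot('wrist');cv2.imwrite('pics/w8.png',p)"
```

```text
t 12.8833 tcp [ 620.7 -202.6   42.8] xang 98.4 w 12.1 F [0.  0.2 0.1]
delta [-0.0038  0.0019  0.0388] twist 0.2 j6 1.11
```

View pics/w8.png

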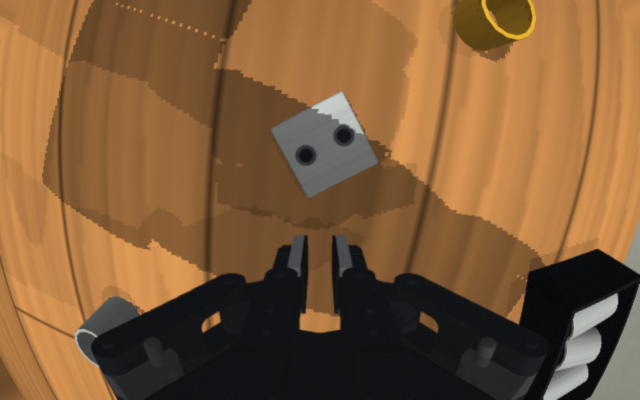

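Plate2 is ahead at (324,145) with its near corner at (310,195). The sleeve at (110,330) is behind and to the side of my path. Lowering with a small right bias.

>>> {"name": "arm_command", "arguments": {"deltas": [[-0.72,0,0.01,0.02,0],[-0.72,0,0.01,0.034,0],[-0.72,0,0.01,0.039,0],[-0.72,0,0.01,0.039,0],[-0.72,0.006,0.01,0.039,0],[-0.72,0.014,0.01,0.039,0],[-0.72,0.022,0.01,0.039,0],[-0.72,0.03,0.01,0.039,0]]}}

```text
time_s: 13.6
tcp_pos: [627.9, -170.9, 6.4]
tool_rot: [2.051, 2.377, 0.001]
wrist_force: [-0.0, -1.2, 1.7]
width: 11.7
```

>>> {"name": "arm_command", "arguments": {"deltas": [[-0.72,0.008,0,0,0],[-0.72,0.016,0,0,0],[-0.72,0.024,0,0,0],[-0.72,0.032,0,0,0],[-0.72,0.04,0,0,0],[-0.72,0.048,0,0,0]]}}

```text
time_s: 14.1
tcp_pos: [620.4, -123.3, 5.3]
tool_rot: [-2.052, -2.379, 0.0]
wrist_force: [-0.8, -1.7, 1.8]
width: 11.8
```

```bash
python3 -c "
from h import *
go(566,189,4,98.2)
p,d=snapshot('wrist');cv2.imwrite('pics/w9.png',p)"
```

```text
t 14.1 tcp [ 620.4 -123.3    5.3] xang 98.43 w 11.8 F [-0.8 -1.7  1.8]
delta [ 0.3169 -0.0081  0.0013] twist 0.23 j6 1.23
```

View pics/w9.png

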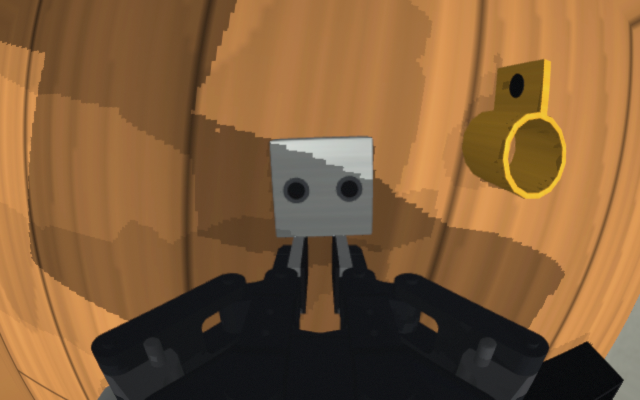

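Plate2 is square and centred (322,188). The clip at (530,150) is well to the right. Turning slightly left and pushing on.

>>> {"name": "arm_command", "arguments": {"deltas": [[-0.72,0.01,0,0.001,-1],[-0.72,0.02,0,0.001,-2],[-0.72,0.031,-0.001,0.001,-2],[-0.72,0.042,-0.001,0.001,-2],[-0.72,0.053,-0.002,0.001,-2],[-0.72,0.064,-0.002,0.001,-2],[-0.72,0.075,-0.002,0.001,-2],[-0.72,0.086,-0.003,0.001,-2]]}}

```text
time_s: 14.82
tcp_pos: [604.8, -38.2, 4.3]
tool_rot: [-2.01, -2.414, 0.0]
wrist_force: [-0.0, -0.4, -0.2]
width: 11.9
```

>>> {"name": "arm_command", "arguments": {"deltas": [[-0.72,0.011,0,0,0],[-0.72,0.022,0,0,0],[-0.72,0.033,0,0,0],[-0.72,0.044,0,0,0],[-0.72,0.055,0,0,0],[-0.72,0.066,0,0,0],[-0.72,0.077,0,0,0],[-0.72,0.088,0,0,0]]}}

```text
time_s: 15.48
tcp_pos: [588.9, 48.1, 4.3]
tool_rot: [2.011, 2.414, -0.0]
wrist_force: [-0.6, -0.1, 0.4]
width: 11.9
```

```bash
python3 -c "
from h import *
go(566,189,4,98.2)
p,d=snapshot('wrist');cv2.imwrite('pics/w10.png',p)"
```

```text
t 15.4833 tcp [588.9  48.1   4.3] xang 100.42 w 11.9 F [-0.6 -0.1  0.4]
delta [0.1427 0.003  0.0003] twist 2.22 j6 1.47
```

View pics/w10.png

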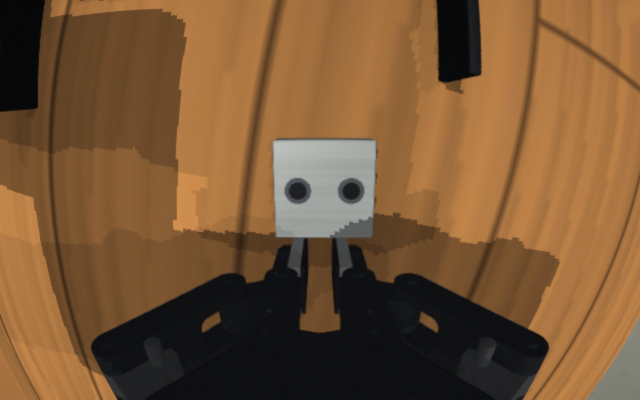

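Plate2 is centred and heading parallel to the right wall (end at 460,80), which is well clear. Final push.

>>> {"name": "arm_command", "arguments": {"deltas": [[-0.72,0.011,0,0,0],[-0.72,0.022,0,0,0],[-0.72,0.033,0,0,0],[-0.72,0.044,0,0,0],[-0.72,0.055,0,0,0],[-0.72,0.066,0,0,0],[-0.72,0.077,0,0,0],[-0.72,0.088,0,0,0]]}}

```text
time_s: 16.2
tcp_pos: [572.9, 134.7, 4.3]
tool_rot: [2.01, 2.414, -0.0]
wrist_force: [0.5, -1.7, 0.2]
width: 11.8
```

>>> {"name": "arm_command", "arguments": {"deltas": [[-0.72,0.01,0,0,0],[-0.72,0.02,0,0,0],[-0.72,0.03,0,0,0],[-0.72,0.038,0,0,0],[-0.72,0.044,0,0,0],[-0.72,0.047,0,0,0],[-0.72,0.047,0,0,0]]}}

```text
time_s: 16.78
tcp_pos: [564.5, 180.5, 4.3]
tool_rot: [-2.009, -2.415, -0.0]
wrist_force: [-0.4, -0.2, -0.5]
width: 11.8
```

```bash
python3 -c "
from h import *
go(566,189,4,98.2)
p,d=snapshot('wrist');cv2.imwrite('pics/w11.png',p)"
```

```text
t 16.7833 tcp [564.5 180.5   4.3] xang 100.47 w 11.8 F [-0.4 -0.2 -0.5]
delta [0.0081 0.003  0.0003] twist 2.27 j6 1.7
```

View pics/w11.png

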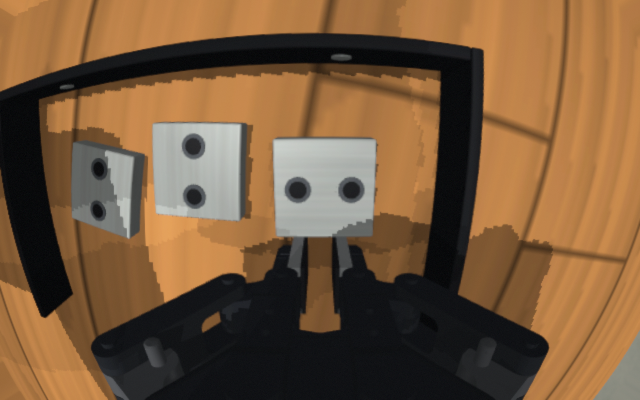

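All three plates lie inside the bay in a row. Retreating, lifting and swinging aside for an unobstructed top view.

>>> {"name": "arm_command", "arguments": {"deltas": [[-0.72,-0.015,0,0,0],[-0.72,-0.04,0,0,0],[-0.72,-0.04,0,-0.03,0],[-0.72,-0.04,0,-0.07,0],[-0.72,-0.04,0,-0.11,0],[-0.72,-0.04,0,-0.15,0],[-0.72,-0.04,0,-0.19,0],[-0.72,-0.04,0,-0.2,0]]}}

```text
time_s: 17.5
tcp_pos: [574.1, 140.5, 210.9]
tool_rot: [2.008, 2.409, 0.011]
wrist_force: [1.2, 0.6, 0.4]
width: 12.1
```

>>> {"name": "arm_command", "arguments": {"deltas": [[-0.72,-0.035,-0.02,0,0],[-0.72,-0.07,-0.04,0,0],[-0.72,-0.105,-0.06,0,0],[-0.72,-0.14,-0.08,0,0],[-0.72,-0.175,-0.1,0,0],[-0.72,-0.21,-0.12,0,0],[-0.72,-0.245,-0.14,0,0],[-0.72,-0.28,-0.16,0,0]]}}

```text
time_s: 18.17
tcp_pos: [464.1, -165.7, 204.4]
tool_rot: [2.011, 2.413, 0.0]
wrist_force: [-0.0, -0.5, -0.7]
width: 12.1
```

```bash
python3 -c "
from h import *
go(566,189,4,98.2)
p,d=snapshot('top');cv2.imwrite('pics/t12.png',p)
M=np.array([512,117]);ex=np.array([-.187,.982]);ey=np.array([-.982,-.187])
for o in plates(p,get_calibration('top')):print(o,((o[0]-M)@ex).round(1),((o[0]-M)@ey).round(1))
q,d=snapshot('scene');cv2.imwrite('pics/s12.png',q)"
```

```text
t 18.1667 tcp [ 464.1 -165.7  204.4] xang 100.41 w 12.1 F [-0.  -0.5 -0.7]
delta [0.3304 0.1642 0.2004] twist 2.21 j6 1.05
(array([197.2, -84.8]), array([95.6, 98.1]), 87.5, array([324.1, 377.9])) -139.3 346.9
(array([438.9, 193.2]), array([47.2, 45.4]), 86.6, array([198.6, 262.7])) 88.5 57.5
(array([ 472. , -314.2]), array([ 58.5, 108.9]), 68.7, array([424.1, 249.3])) -416.0 119.9
(array([497.7, 212.2]), array([45.6, 46.9]), 6.8, array([191.2, 236.5])) 96.2 -3.8
(array([559. , 214.6]), array([46. , 47.5]), 10.5, array([191.4, 209.9])) 87.1 -64.4
(array([ 576.6, -230.2]), array([141.3, 137.5]), 70.5, array([386. , 201.4])) -353.0 1.5
(array([ 575.4, -117.6]), array([ 45.2, 179.6]), 71.6, array([336.8, 203.4])) -242.2 -18.4
```

View pics/t12.png

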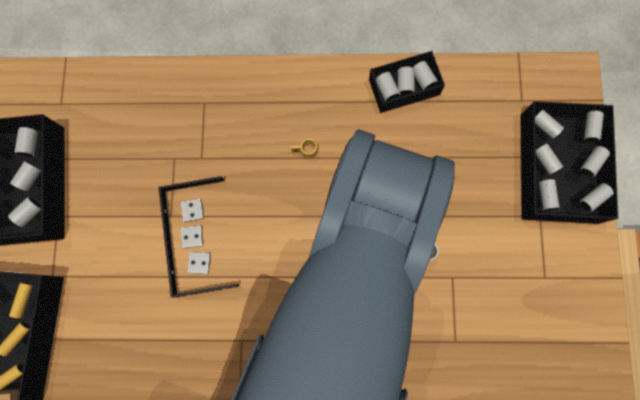

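View pics/s12.png

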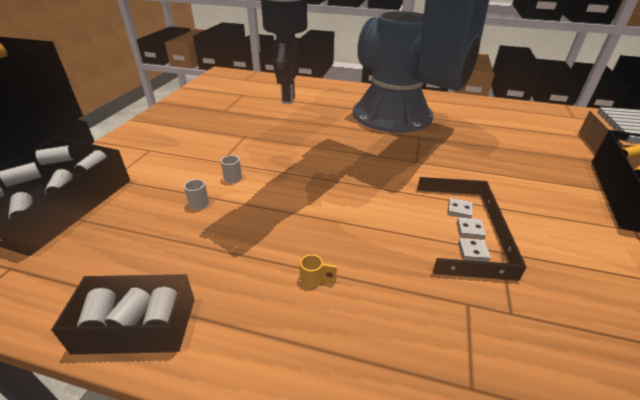

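The top view shows three flat plates in the bay at px (191,210), (191,237) and (199,263). Measured depths behind the mouth are 87–96 mm. In the scene view, the sleeves at (196,195) and (231,168) and the clip at (317,271) are at the same pixels as at the start. The arm touches nothing.

>>> {"name": "arm_command", "arguments": {"deltas": [[-0.72,0,0,0,0],[-0.72,0,0,0,0],[-0.72,0,0,0,0]]}}

```text
time_s: 18.52
tcp_pos: [465.5, -163.0, 204.2]
tool_rot: [-2.009, -2.415, -0.0]
wrist_force: [-0.1, -0.1, -0.0]
width: 11.9
```

```bash
python3 -c "
from rig import *
print(get_state()['joint_velocities'].round(3));print(finish_job())"
```

```text
[ 0.014 -0.    -0.001  0.002 -0.001 -0.001]
the job is handed in; nothing more can be done
None
```

I swept the three plates into the bay one at a time with the nearly shut fingertips, keeping the tip about 4 mm above the bench. Plate1 and plate0 each needed a back-off and re-centre partway. The job was handed in at about 18.5 s of the 59 s allowed.

| Plate | Behind the mouth line (mm) | Across the bay, y (mm) |
|---|---|---|
| plate0 | 88 | +58 |
| plate1 | 96 | −4 |
| plate2 | 87 | −64 |

- **Plates:** all three were seen flat and separate in the final top view, and the sensed wrist force stayed within a few newtons at the end of each move.
- **Sleeves and clip:** in the scene camera they look unmoved from the start. In the final top view the arm hid one sleeve and most of the other, so I did not re-measure their positions there.
- **A disagreement:** the bay's outer width came out at about 240–245 mm in the images, against the nominal 252 mm. That puts the bay frame in doubt by roughly 5 mm, much less than the clearances.

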